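# Show a hand stamp to the phone camera

## Robot

A 7-joint arm with a two-finger parallel gripper is mounted at the origin on the work surface. World frame = base frame: x ahead of the robot, y to its left, z up, the work surface at z = 0. Lengths are in mm, angles in rad, forces in N, time in s.
With the tool pointing down it reaches from about 425 to 950 mm from the base axis. Payload 16.7 kg.
Tool frame: the origin (TCP) lies midway between the tips of the shut fingers; the grasp point (between the pads) lies 19 mm behind it; x points along the fingers, z is the direction in which the jaws open and shut, and the axes are right-handed (so a half turn about x gives the same grasp; the last joint's range is limited). The gripper opens to 94 mm and grips with 3 to 60 N. Pads are 16 mm wide; open, the fingers measure 119 mm over their backs; the gripper's body (75 mm by 177 mm) begins 78 mm behind the grasp point.
Start: joints at [1.165, 0.426, 0.074, 1.606, -0.034, 1.111, -0.067], TCP at [170.758, -653.005, 205.467] pointing down, gripper open.
Joint ranges: [-2.85, 2.85], [-0.5, 2.14], [-1.23, 1.37], [0.21, 2.46], [-1.02, 4.16], [0.16, 2.05], [-2.73, 2.73]. Speed limits (rad/s): [1.89, 1.89, 2.39, 2.39, 3.01, 3.01, 3.01].

## Interface

Orientations are given as a unit quaternion [w, x, y, z].
In Python, from cell import env, imaging, workorder gives the robot as it stands. Calls block until the motion is done:
- env.reach(position, orientation): joint-space move of the TCP to a pose.
- env.move_l(position, attitude=None, v=150, until_force=None): straight line of the TCP; attitude=None keeps the orientation; v is the mean speed in mm/s. With until_force (N) it stops when the force on the tool has changed by that much, and returns True; else False.
- env.set_joints(angles): joint-space move.
- env.let_go() and env.gripper_close(effort=None): open the fingers fully, or close them until they stop; effort is the grip in N (None keeps the last).
- env.pause(seconds).
- env.inverse_kinematics(position, orientation): joint angles nearest the present ones, or None.
- env.read_state(): the state.
- imaging.read_camera(name): name is "side" or "top"; returns the picture (384x512x3 uint8, red, green, blue); there is no depth.
- imaging.camera_info(name): a dict with "mtx" (3x3 intrinsics, pixels), "origin" and "orientation" of the camera in the world. Camera axes: x right, y up, looking along -z (the intrinsics and any distortion apply to the point x, -y, -z); pixel columns grow to the right and rows downward; lengths in mm; the calibration is good to about 2 mm. A picture is of the moment at which its call begins. camera_info takes no time and is no camera call.
A pose or a line that the arm cannot do raises env.IKError and nothing moves.
- workorder.finish_job(): hands the job in, once; it reports no verdict.
The state is a dict: "clock": time; "joints": joint angles; "qvel": joint speeds; "joint_torque": joint torques, N m; "ee_pos": TCP position; "ee_rot": TCP orientation; "contact_force": force on the tool from outside, world axes, zero at the start; "ft_torque": the same for the moment, N m; "finger_gap": finger opening in mm.
Only numpy, scipy, OpenCV 4.12 (cv2) and the standard library are available. Lean on these libraries where they do the work, as an engineer would, in place of code of your own. Each camera call takes 0.05 s, during which the arm holds its last target.

## Task

Draw the stamp with the flat bar handle out through the open front of its slot in the rack. Then hold it up to the phone's lens for a check picture: the middle of its printing face 12 cm straight out from the lens, face square to the lens, long edges in line with the phone's long edges (either way round). Finish while still holding it there, motionless and clear of everything, without bumping the phone, moving the mug, stapler or coffee cup, or displacing the two round stamps.

Things in the scene. Friction and masses are not known exactly. Their poses are not given: they have to be found in the camera images.
- stamp_handle (a point): Wanted stamp, 56-112 g, 86 mm tall, upright in any of the slots: centre of its dark wooden bar handle (38 mm along x, 18 along y, 44 tall). Below the handle: collar 28 mm wide, 4 thick, resting on the rack plate; neck 10 mm wide, 18 long; head 52 (x) x 34 (y) x 20 mm, its underside (printing face) 64 mm below this point. z: from face up to handle. x within 0.2 rad of the rack's x.
- stamp_face (a point): The centre of that stamp's flat rectangular black rubber printing face (52 mm along x, 34 mm along y); z points from the face up to the handle, i.e. away from what the face looks at.
- rack: Fixed wooden rack; origin under its centre, z up. Top plate 95 (x) x 280 (y) x 8 mm, its top 100 mm up, on side and back walls. Slots 15 mm wide at y = -90, 0, 90 mm run along x, open at the front edge x = -47.5 mm (robot side); necks start within 5 mm of x = 0. Heads hang 10 mm under the plate: a stamp lifts a few mm at most and leaves only along -x; head clear of the plate after 80 mm.
- round1_knob (a point): Bystander: round-knobbed stamp, knob 30 mm across, in another slot; centre of the knob, 26 mm above the rack plate (the knob's top 44 mm above it). Round head 40 mm across.
- round2_knob (a point): Bystander: a second round-knobbed stamp, the same, in the remaining slot.
- dock: Fixed grey phone dock, 140 (x) x 88 (y) mm, origin under its centre, z up. The phone (150 x 72 x 8 mm) is fixed on it, its long edges along the dock's x in plan, sloping up towards +x at 30 degrees, so that the screen looks up and leans towards the robot. Highest edge about 90 mm above the table.
- lens (a point): The phone's lens, on the midline of its screen, 13 mm from its upper end, about 84 mm above the table. z points straight out of the screen along the line of sight (30 degrees from vertical, leaning to the dock's -x); x along the phone's long edges towards its upper end; y across it.
- view (a point): The point in the air 120 mm straight out from the lens (along its z), where the centre of the printing face belongs; axes as the lens.
- mug_mid (a point): Bystander: green mug, 84 mm across, 92 mm tall; the point on its axis half-way up.
- stapler_mid (a point): Bystander: stapler, 135 x 34 x 52 mm, lying along its x; its centre.
- coffee_mid (a point): Bystander: white lidded coffee cup, 82 mm across, 112 mm tall; the point on its axis half-way up.
- stamp: The same wanted stamp as a whole; origin at the centre of its printing face, axes as stamp_handle.
There are look-alikes about, which are no part of the job. Leave any orange look-alike of the stamp alone.

How it is judged:
By the outcome, as a careful person would: the job done as asked, in the order asked, and still so for the second after the job is handed in, while the arm keeps its last pose, push and grip.
It also fails if it takes over 45 s, if anything falls off the work surface, if the arm or the gripper's body presses on something with over 40 N, if the wrist force passes 120 N, or if a joint passes its speed limit or range.

## Working session

There is one attempt and no reset: what is moved stays moved. The work goes in short steps, each a Python script; the robot and the scene stay as the last script left them, time stands still between calls to the robot, and variables do not carry over. Pictures are saved under pics/ and viewed, and the job is handed in when it is done.

```bash
mkdir -p pics; ls
python3 - <<'E'
from cell import env, imaging, workorder
import cv2
for n in ("side","top"):
    im=imaging.read_camera(n); cv2.imwrite(f"pics/{n}0.png",im[:,:,::-1])
    print(n,imaging.camera_info(n))
print(env.read_state())
E
```

```text
pics
side {'mtx': array([[361.91051302,   0.        , 255.68833801],
       [  0.        , 361.91051302, 192.46442533],
       [  0.        ,   0.        ,   1.        ]]), 'origin': array([ 69.1302137 , 824.93681801, 888.02776985]), 'orientation': array([-0.23504451, -0.11454845,  0.41463591,  0.87161333])}
top {'mtx': array([[486.12712075,   0.        , 260.07172918],
       [  0.        , 486.12712075, 184.73899346],
       [  0.        ,   0.        ,   1.        ]]), 'origin': array([ 376.96816192,   50.93774644, 1535.3469867 ]), 'orientation': array([ 0.71120928,  0.03059332, -0.05048991, -0.70049709])}
{'clock': 0.1, 'joints': array([ 1.16551772,  0.42663281,  0.07383931,  1.6065541 , -0.03408311,
        1.11077746, -0.06709439]), 'qvel': array([-0.00012359,  0.00010574,  0.00036584, -0.000733  ,  0.00169429,
        0.00015654,  0.00173438]), 'joint_torque': array([ 7.64822558e-03, -9.37465382e+01,  3.67644668e+00, -4.55039728e+01,
       -4.87039145e-02,  1.67462952e-02,  2.80139722e-05]), 'ee_pos': array([ 170.65056232, -652.66471668,  204.86477832]), 'ee_rot': array([ 0.55935674,  0.43236392,  0.5600146 , -0.43193184]), 'contact_force': array([ 0.60538576, -0.30124614, -0.74999712]), 'ft_torque': array([ 0.0274261 , -0.01064872, -0.04557208]), 'finger_gap': 93.67620627620366}
```

View pics/side0.png

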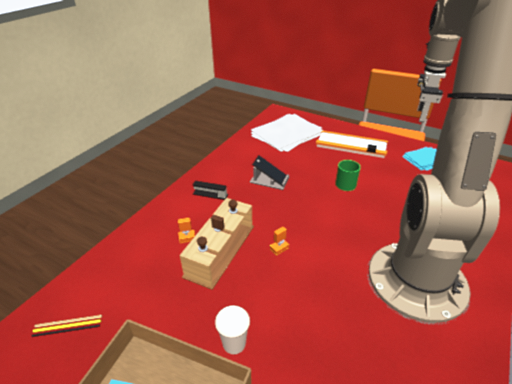

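View pics/top0.png

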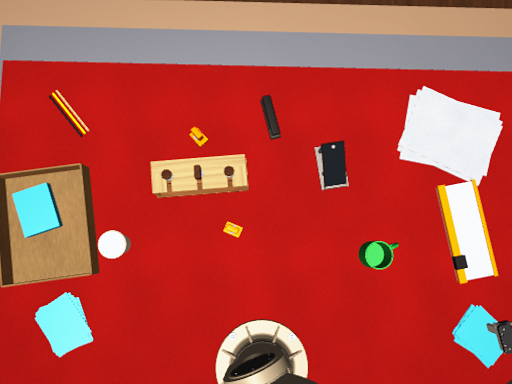

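The top view shows the rack at about (200,175), with three dark handles at (167,174), (198,172) and (229,171). The phone dock is at (332,165), the mug at (377,254), the stapler at (270,117) and the coffee cup at (113,244). Two orange look-alikes sit at (198,136) and (233,229). I'll enlarge the rack and the phone.

Run:
```python
import cv2, numpy as np
t=cv2.imread("pics/top0.png"); s=cv2.imread("pics/side0.png")
def c(im,x0,y0,w,h,k): return cv2.resize(im[y0:y0+h,x0:x0+w],None,fx=k,fy=k,interpolation=cv2.INTER_CUBIC)
a=c(t,145,145,110,60,7); cv2.imwrite("pics/t_rack.png",a)
cv2.imwrite("pics/s_rack.png",c(s,175,190,90,100,6))
cv2.imwrite("pics/t_ph.png",np.hstack([c(t,305,130,55,65,7),c(s,240,145,55,65,7)]))
```

```text
(no output)
```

View pics/t_rack.png

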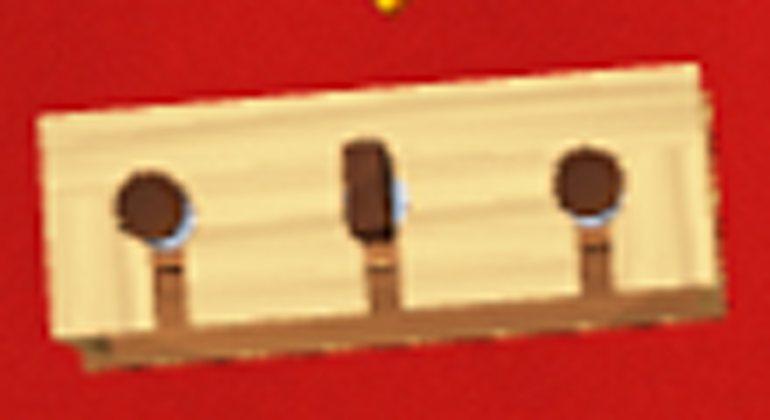

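View pics/s_rack.png

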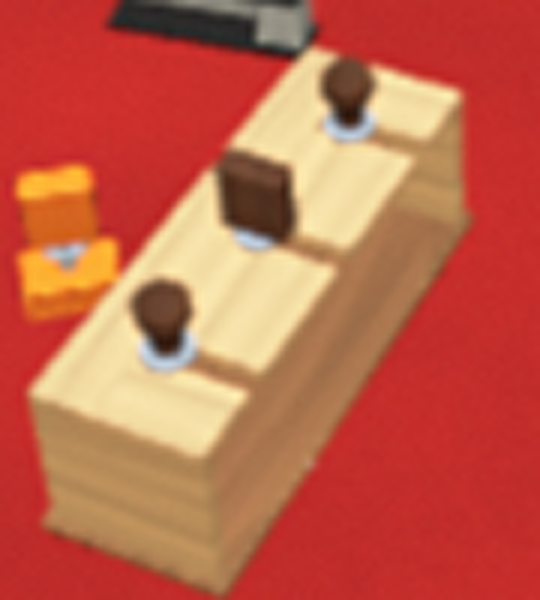

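View pics/t_ph.png

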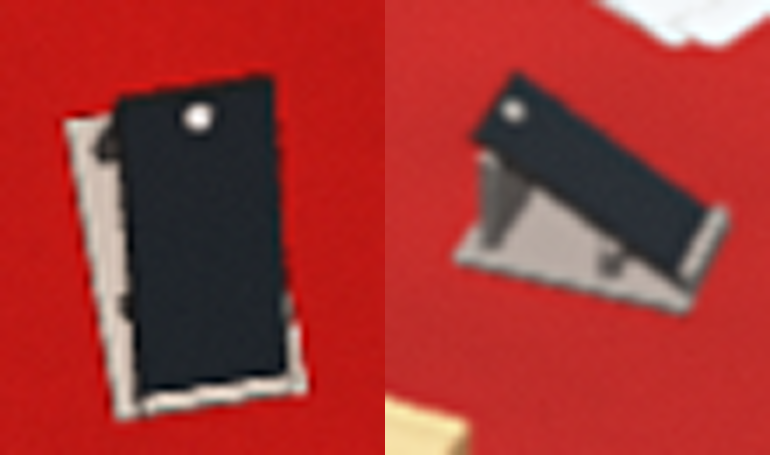

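The enlarged crops settle which stamp to take. The candidates are the top-view handles at (167,174), (198,172) and (229,171), plus two orange ones on the table. The one at (198,172) in the top view and (218,224) in the side view is rectangular, dark wood and in the middle slot, so it is the bar-handled stamp. The other two are round knobs. The lens shows as a white dot at about (333,147) top and (313,161) side. Next I'll measure.

```bash
cat > h.py <<'E'
import numpy as np, cv2
from scipy.spatial.transform import Rotation as R
from cell import env, imaging, workorder
def q2m(q): return R.from_quat([q[1],q[2],q[3],q[0]]).as_matrix()
def m2q(m):
    q=R.from_matrix(m).as_quat(); return np.array([q[3],q[0],q[1],q[2]])
def ray(n,uv):
    ci=imaging.camera_info(n); K=ci['mtx']
    uv=np.atleast_2d(np.asarray(uv,float))
    d=np.c_[(uv[:,0]-K[0,2])/K[0,0],-(uv[:,1]-K[1,2])/K[1,1],-np.ones(len(uv))]
    d=d@q2m(ci['orientation']).T
    return np.array(ci['origin']), d/np.linalg.norm(d,axis=1,keepdims=True)
def onz(n,uv,z):
    o,d=ray(n,uv); return o+d*((z-o[2])/d[:,2])[:,None]
def proj(n,P):
    ci=imaging.camera_info(n); K=ci['mtx']
    p=(np.atleast_2d(P)-ci['origin'])@q2m(ci['orientation'])
    return np.c_[K[0,0]*p[:,0]/-p[:,2]+K[0,2], K[1,1]*-p[:,1]/-p[:,2]+K[1,2]]
def tri(a,b):
    o1,d1=ray("top",a); o2,d2=ray("side",b); d1=d1[0]; d2=d2[0]
    A=np.c_[d1,-d2]; s=np.linalg.lstsq(A,o2-o1,rcond=None)[0]
    p,q=o1+s[0]*d1,o2+s[1]*d2
    return (p+q)/2, np.linalg.norm(p-q)
E
cat > m.py <<'E'
from h import *
np.set_printoptions(precision=2,suppress=True)
T=cv2.imread("pics/top0.png"); S=cv2.imread("pics/side0.png")
def blobs(im,lo,hi,roi,amin=4):
    x,y,w,h=roi; hsv=cv2.cvtColor(im[y:y+h,x:x+w],cv2.COLOR_BGR2HSV)
    m=cv2.inRange(hsv,lo,hi); cs,_=cv2.findContours(m,cv2.RETR_EXTERNAL,cv2.CHAIN_APPROX_NONE,offset=(x,y))
    return sorted([c for c in cs if len(c)>=amin],key=lambda c:-cv2.contourArea(c))
# lens: weighted centroid
def wc(im,roi,th):
    x,y,w,h=roi; g=cv2.cvtColor(im[y:y+h,x:x+w],cv2.COLOR_BGR2GRAY).astype(float); g=np.clip(g-th,0,None)
    yy,xx=np.mgrid[y:y+h,x:x+w]; return np.array([(xx*g).sum(),(yy*g).sum()])/g.sum()
lt=wc(T,(329,143,9,8),80); ls=wc(S,(309,157,9,7),80)
print("lens px",lt,ls,"3D",tri(lt,ls), "on z84 top",onz("top",lt,84),"side",onz("side",ls,84))
# rack top
c=blobs(T,(15,60,170),(30,160,255),(140,140,120,70))[0]
P=onz("top",c[:,0],100)
r=cv2.minAreaRect(P[:,:2].astype(np.float32)); print("rack",r)
# knobs/handle (dark brown)
for n,im,roi in(("top",T,(150,155,100,28)),("side",S,(190,195,55,60))):
    for c in blobs(im,(0,60,20),(20,255,105),roi)[:8]:
        m=cv2.moments(c)
        if m['m00']<10: continue
        print(n,"brown",m['m00'],m['m10']/m['m00'],m['m01']/m['m00'],cv2.minAreaRect(c))
# phone
for n,im,roi in(("top",T,(305,130,55,65)),("side",S,(240,145,55,50))):
    c=blobs(im,(0,0,0),(179,160,75),roi)[0]; print(n,"phone",cv2.contourArea(c),cv2.minAreaRect(c))
E
python3 m.py
```

```text
lens px [332.85 146.22] [312.95 160.03] 3D (array([ 551.21, -218.92,  151.76]), np.float64(205.767268252992)) on z84 top [[ 666.48 -209.12   84.  ]] side [[ 479.28 -318.23   84.  ]]
rack ((573.4006958007812, 194.09117126464844), (96.48092651367188, 280.0950012207031), 5.651849269866943)
top brown 53.0 166.04088050314465 173.95283018867926 ((166.0, 174.0), (8.0, 8.0), 90.0)
top brown 52.0 228.5 170.8653846153846 ((228.5, 171.0), (8.0, 7.0), 90.0)
top brown 46.0 197.69927536231882 173.7572463768116 ((197.5, 172.5), (13.0, 5.0), 90.0)
side brown 80.0 217.425 223.85 ((217.3861541748047, 223.63861083984375), (11.8409423828125, 10.149378776550293), 5.710593223571777)
side brown 33.5 200.98009950248755 243.02487562189054 ((201.5, 243.0), (10.0, 7.0), 90.0)
side brown 26.5 231.86163522012578 205.49056603773585 ((232.44117736816406, 205.23529052734375), (8.746427536010742, 5.65945291519165), 59.03623962402344)
top phone 899.5 ((333.47674560546875, 163.34165954589844), (42.367855072021484, 25.34505271911621), 81.63410949707031)
side phone 326.5 ((269.4230651855469, 170.11537170410156), (34.66876220703125, 11.926054000854492), 33.690067291259766)
```

The rack fits its given size well at z=100 (96.5 x 280), with a yaw of about +5.65°. My side-view lens window was in the wrong place because I misread the offset in the joined crop. The dot is actually near (258,161), so I'm correcting that.

```bash
sed -i 's/ls=wc(S,(309,157,9,7),80)/ls=wc(S,(254,157,9,8),90)/' m.py
cat >> m.py <<'E'
print("--")
print("handle tri", tri((197.7,172.5),(217.4,223.8)), tri((166,174),(201.2,243)), tri((228.5,171),(232.2,205.4)))
Rk=np.array([573.4,194.1]); 
for e in ((197.7,172.5),(166.,174.),(228.5,171.)):
    for z in (126,148): 
        p=onz("top",e,z)[0,:2]-Rk; a=np.radians(5.65); print("rackframe",z,[p@[np.cos(a),np.sin(a)],p@[-np.sin(a),np.cos(a)]])
# phone outline: edges & corners in both views
for n,im,roi in(("top",T,(305,130,55,65)),("side",S,(240,145,55,50))):
    c=blobs(im,(0,0,0),(179,255,75),roi)[0]
    ap=cv2.approxPolyDP(c,3,True)[:,0]; print(n,ap.tolist())
# dock (light grey) in top
c=blobs(T,(0,0,120),(30,90,255),(305,130,55,65))
print([ (cv2.contourArea(k),k[:,0].min(0),k[:,0].max(0)) for k in c[:4]])
# contour of bright handle: tilt
E
python3 m.py | sed -n '1p;/--/,$p'
python3 - <<'E'
import cv2,numpy as np
t=cv2.imread("pics/top0.png");s=cv2.imread("pics/side0.png")
f=lambda im,x,y,w,h,k:cv2.resize(im[y:y+h,x:x+w],None,fx=k,fy=k,interpolation=cv2.INTER_NEAREST)
cv2.imwrite("pics/hz.png",np.hstack([f(t,185,155,26,40,15),f(s,205,205,26,40,15)]))
E
```

```text
lens px [332.85 146.22] [257.85 160.28] 3D (array([ 667.27, -208.91,   83.42]), np.float64(1.474275170142857)) on z84 top [[ 666.48 -209.12   84.  ]] side [[ 667.55 -207.94   84.  ]]
--
handle tri (array([574.87, 196.27, 117.95]), np.float64(2.6377001909005555)) (array([567.8 , 287.73, 121.6 ]), np.float64(1.465571110638986)) (array([580.15, 105.85, 121.91]), np.float64(2.170398380253168))
rackframe 126 [np.float64(-0.7365196231382053), np.float64(0.7595567239129491)]
rackframe 148 [np.float64(-3.996456336805712), np.float64(-1.1743326654228863)]
rackframe 126 [np.float64(2.309395529695345), np.float64(92.72417491369126)]
rackframe 148 [np.float64(-0.9980881216636908), np.float64(89.3547117307662)]
rackframe 126 [np.float64(-3.5837922705308007), np.float64(-89.00190347780358)]
rackframe 148 [np.float64(-6.799282869200571), np.float64(-89.53461051596638)]
top [[343, 141], [322, 144], [319, 150], [324, 186], [345, 182]]
side [[258, 156], [260, 161], [253, 164], [281, 184], [285, 175]]
[(192.0, array([315, 147], dtype=int32), array([348, 189], dtype=int32)), (6.0, array([331, 145], dtype=int32), array([334, 148], dtype=int32))]
```

View pics/hz.png

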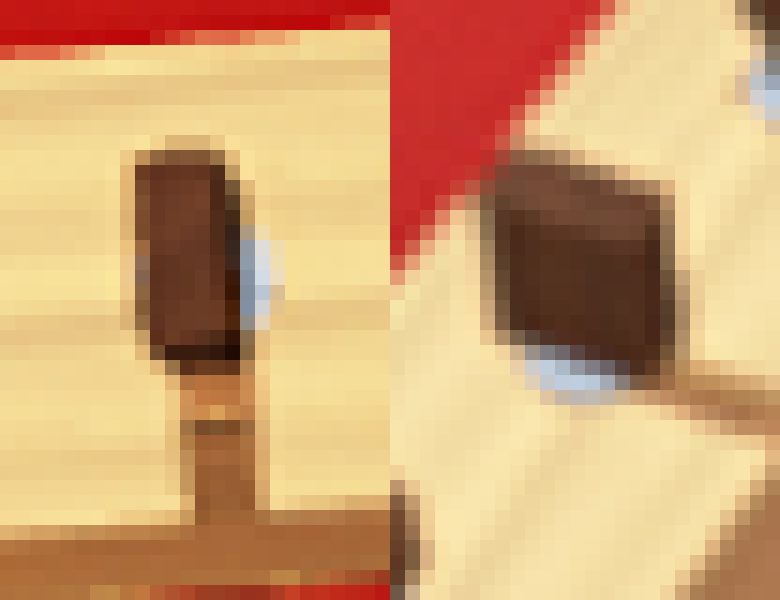

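The bar handle's top face spans about columns 194–199.5 and rows 165–178 in the top view, and the side view agrees. The lens triangulates at z=83.4, against 84 expected. Next I'll get the phone's yaw from its long edges on the sloped screen plane, and the handle's yaw.

```bash
cat > m2.py <<'E'
from h import *
np.set_printoptions(precision=2,suppress=True)
T=cv2.imread("pics/top0.png"); S=cv2.imread("pics/side0.png")
L=np.array([667.0,-208.7,84.0]); k=6
def up(im,roi,f):
    x,y,w,h=roi; g=f(im[y:y+h,x:x+w].astype(np.float32)); g=cv2.resize(g,None,fx=k,fy=k,interpolation=cv2.INTER_CUBIC)
    return g
def cont(im,roi,f,th):
    x,y,w,h=roi; g=up(im,roi,f); m=(g<th).astype(np.uint8)
    cs,_=cv2.findContours(m,cv2.RETR_EXTERNAL,cv2.CHAIN_APPROX_NONE); c=max(cs,key=cv2.contourArea)[:,0]
    return (c+.5)/k-.5+[x,y]
mx=lambda a:a.max(2)
for n,im,roi in(("top",T,(305,130,55,65)),("side",S,(240,145,55,50))):
    c=cont(im,roi,mx,110)
    o,d=ray(n,c); psi=np.radians(5.)
    for it in range(8):
        cs,sn=np.cos(psi),np.sin(psi)
        X=np.array([np.cos(np.pi/6)*cs,np.cos(np.pi/6)*sn,.5]); Y=np.array([-sn,cs,0]); Z=np.cross(X,Y)
        P=o+d*(((L-o)@Z)/(d@Z))[:,None]-L
        u,v=P@X,P@Y
        sel=(u>-115)&(u<-5)
        res=[]
        for s in (1,-1):
            m=sel&(s*v>30)&(s*v<42)
            if m.sum()>20:
                p=np.polyfit(u[m],v[m],1); m2=m&(abs(v-np.polyval(p,u))<1.5); p=np.polyfit(u[m2],v[m2],1); res.append((s,p,m2.sum()))
        for s,p,nn in res: pass
        psi+=np.mean([np.arctan(p[0]) for s,p,_ in res])
    print(n,"psi deg",np.degrees(psi),[(s,np.degrees(np.arctan(p[0])),p[1],nn) for s,p,nn in res],"u",u.min(),u.max(),"v",v.min(),v.max())
# handle top face in top view
x0,y0=188,158
g=T[y0:y0+26,x0:x0+18].astype(float)
print("red channel rows 164-180"); print(g[5:23,:,2].astype(int))
ot=onz("top",[(233,229),(198,136)],20); print("orange",ot)
E
python3 m2.py
```

```text
top psi deg 9.96985067167312 [(1, np.float64(0.012934617503213942), np.float64(36.33661222134982), np.int64(159)), (-1, np.float64(-0.012920721952583702), np.float64(-34.71557699875479), np.int64(197))] u -131.65299379877814 14.73545990467259 v -35.7690211485921 46.18226493231775
side psi deg 9.532362769253892 [(-1, np.float64(0.0015592528729268806), np.float64(-30.41647598188343), np.int64(51))] u -139.2565601565403 12.1856825269092 v -31.11443794194317 106.13323324431683
red channel rows 164-180
[[240 240 241 241 240 241 242 243 245 245 245 244 242 241 241 241 241 241]
 [243 243 244 244 244 246 249 243 221 221 220 237 248 245 244 243 243 243]
 [245 245 245 245 247 239 194 146 127 132 128 153 229 248 245 244 244 245]
 [245 245 245 245 248 229 108  96 100 101 100  80 192 250 244 241 243 245]
 [243 243 243 242 245 226 119 100 104 107 112  77 116 226 244 241 241 241]
 [241 241 241 242 244 224 127 103 107 112 115  78  87 207 241 237 237 237]
 [239 238 238 240 243 220 124 105 111 111 109  81  67 197 246 241 239 239]
 [239 240 240 240 243 223 122 108 110 106 102  80  54 174 242 242 241 242]
 [240 240 241 241 244 235 155 103 105 100  99  82  57 147 224 240 246 246]
 [244 245 245 246 248 237 146  96  96 100 101  88  64 142 217 240 247 245]
 [247 247 247 248 250 238 132  92  97  98 104  92  58 134 211 237 247 246]
 [246 246 246 247 249 238 141  93  98 101 106  98  57 129 186 220 247 244]
 [242 241 241 240 242 225 133  96 100 106 106 106  72 129 208 228 236 234]
 [234 232 231 231 233 220 147  96 105 106 106 108  79 145 229 234 232 231]
 [232 233 233 233 234 238 198  93 107 100  91  80  49 136 229 240 238 239]
 [238 239 240 241 242 245 227 112  57  58  56  50  31 135 233 242 241 241]
 [241 242 241 241 241 242 242 226 153  88 105 102  97 180 244 245 244 244]
 [241 241 241 241 241 241 243 245 226 175 184 180 177 201 240 247 245 245]]
orange [[412.38  91.52  20.  ]
 [703.86 207.94  20.  ]]
```

The phone's yaw is 9.97° from the top view, with both long edges parallel and 71 mm apart against 72 given. The side view gives 9.5°. I'm using 9.9° and planning the grasp at the handle's top face, about (196.9,171.3).

```bash
cat >> h.py <<'E'
RY=np.radians(5.5); RX=np.array([np.cos(RY),np.sin(RY),0]); RYv=np.array([-np.sin(RY),np.cos(RY),0])
RC=np.array([573.4,194.1,0])
PSI=np.radians(9.9); L=np.array([667.0,-208.7,84.0])
LX=np.array([np.cos(np.pi/6)*np.cos(PSI),np.cos(np.pi/6)*np.sin(PSI),.5]); LY=np.array([-np.sin(PSI),np.cos(PSI),0]); LZ=np.cross(LX,LY)
VIEW=L+120*LZ
def tool(xa,za): xa=xa/np.linalg.norm(xa); return np.c_[xa,np.cross(za,xa),za]
E
python3 - <<'E'
from h import *
np.set_printoptions(precision=2,suppress=True)
p=onz("top",(196.9,171.3),148)[0]; d=p-RC; print("handle",p,"rack frame",d@RX,d@RYv)
q=proj("side",[p,[p[0],p[1],126]]); print("side px",q)
for s in (1,-1):
    M=tool(np.array([0,0,-1.]),s*RYv); F=tool(-LZ,s*LY)
    H=np.array([p[0],p[1],0])
    print(s,"grasp",env.inverse_kinematics(H+[0,0,109],m2q(M)),"above",env.inverse_kinematics(H+[0,0,250],m2q(M)),"out",env.inverse_kinematics(H-110*RX+[0,0,112],m2q(M)))
    tcp=VIEW+ (64+2-19)*LZ
    print("view",VIEW,tcp,env.inverse_kinematics(tcp,m2q(F)))
print(q2m(env.read_state()['ee_rot']))
E
```

```text
handle [572.98 194.93 148.  ] rack frame -0.3424295787093547 0.8623439027839095
side px [[217.9  216.58]
 [218.41 221.9 ]]
1 grasp [ 0.37  0.69 -1.13  1.81  0.69  1.11  0.66] above [ 0.35  0.46 -1.05  1.67  0.42  1.26  0.88] out [ 0.4   0.47 -1.11  2.04  0.52  0.95  0.68]
view [ 607.89 -219.02  187.92] [ 584.74 -223.06  228.63] [ 0.63  0.14 -0.22  2.05 -0.49  0.56  2.53]
-1 grasp [ 0.11  0.51 -0.71  1.82  0.4   0.96 -2.24] above [ 0.27  0.41 -0.91  1.67  0.34  1.23 -2.2 ] out [ 0.29  0.4  -0.95  2.04  0.42  0.9  -2.36]
view [ 607.89 -219.02  187.92] [ 584.74 -223.06  228.63] [ 0.71  0.15 -0.31  2.05 -0.46  0.56 -0.64]
[[-0.    0.97  0.25]
 [ 0.    0.25 -0.97]
 [-1.   -0.   -0.  ]]
```

Run:
```python
from h import *
np.set_printoptions(precision=2,suppress=True)
j=env.read_state()['joints'].copy(); 
for a in (0.7,-0.3):
    j[0]=a; env.set_joints(j); s=env.read_state(); print(s['clock'],s['joints'],s['ee_pos'])
p=onz("top",(196.9,171.3),148)[0]; H=np.array([p[0],p[1],0])
for s in (1,-1):
    M=tool(np.array([0,0,-1.]),s*RYv); F=tool(-LZ,s*LY)
    for z,o in ((230,0),(109,0),(112,110)): print(s,z,env.inverse_kinematics(H-o*RX+[0,0,z],m2q(M)))
    print("view",env.inverse_kinematics(VIEW+47*LZ,m2q(F)))
```

```text
1.2917 [ 0.7   0.43  0.08  1.61 -0.03  1.11 -0.07] [ 443.81 -507.98  204.91]
3.6 [-0.3   0.43  0.07  1.61 -0.03  1.11 -0.07] [667.19  99.71 204.92]
1 230 [-0.22  0.31 -0.26  1.73  0.09  1.12  1.16]
1 109 [-0.23  0.43 -0.27  1.84  0.14  0.89  1.11]
1 112 [-0.26  0.27 -0.28  2.07  0.1   0.81  1.06]
view [ 0.31  0.13  0.13  2.07 -0.58  0.58  2.61]
-1 230 [-0.72  0.3   0.35  1.76 -0.12  1.1  -1.8 ]
-1 109 [-0.71  0.43  0.35  1.87 -0.19  0.87 -1.74]
-1 112 [-0.78  0.26  0.31  2.1  -0.11  0.8  -1.87]
view [ 0.08  0.13  0.38  2.08 -0.64  0.6  -0.48]
```

Run:
```python
from h import *
np.set_printoptions(precision=2,suppress=True)
p=onz("top",(196.9,171.3),148)[0]; H=np.array([p[0],p[1],0])
q=m2q(tool(np.array([0,0,-1.]),RYv))
env.reach(H+[0,0,230],q)
r=env.move_l(H+[0,0,109],v=100,until_force=8); s=env.read_state()
print(r,s['clock'],s['ee_pos'],s['contact_force'],H)
for n in("top","side"): cv2.imwrite(f"pics/{n}1.png",imaging.read_camera(n)[:,:,::-1])
t=cv2.imread("pics/top1.png");z=cv2.imread("pics/side1.png")
f=lambda im,x,y,w,h,k:cv2.resize(im[y:y+h,x:x+w],None,fx=k,fy=k,interpolation=cv2.INTER_CUBIC)
cv2.imwrite("pics/g1.png",np.hstack([f(t,140,120,120,110,3.3),f(z,165,165,120,110,3.3)]))
```

```text
False 6.125 [573.34 195.1  109.65] [-0.43 -0.25  0.52] [572.98 194.93   0.  ]
```

View pics/g1.png

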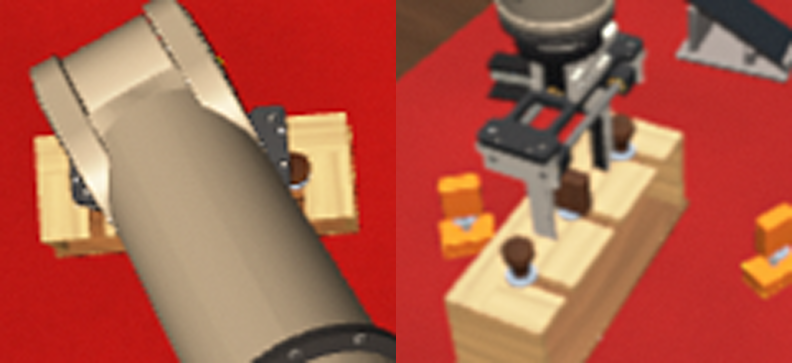

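The fingers straddle the bar handle (crop ≈(575,195)) with both knobs clear. Next: close, lift 3 mm and draw out.

Run:
```python
from h import *
np.set_printoptions(precision=2,suppress=True)
env.gripper_close(35); s=env.read_state(); print(s['clock'],s['finger_gap'],s['ee_pos'],s['contact_force'])
P=s['ee_pos'].copy()
q=m2q(tool(np.array([0,0,-1.]),RYv))
env.move_l(P+[0,0,3],q,v=30); s=env.read_state(); print(s['finger_gap'],s['ee_pos'],s['contact_force'],s['ft_torque'])
r=env.move_l(P+[0,0,3]-30*RX,q,v=60,until_force=15); s=env.read_state(); print(r,s['clock'],s['finger_gap'],s['ee_pos'],s['contact_force'])
cv2.imwrite(f"pics/side2.png",imaging.read_camera("side")[:,:,::-1])
z=cv2.imread("pics/side2.png"); cv2.imwrite("pics/g2.png",cv2.resize(z[165:275,165:285],None,fx=5,fy=5,interpolation=cv2.INTER_CUBIC))
```

```text
7.375 18.00892423430986 [572.95 195.01 108.99] [0.04 0.21 0.28]
17.944838255046 [573.05 194.99 112.21] [-0.41  0.49 -0.66] [ 0.05 -0.19 -0.01]
False 8.275 17.661568043532142 [543.27 192.17 112.22] [ 0.86 -0.76 -0.96]
```

View pics/g2.png

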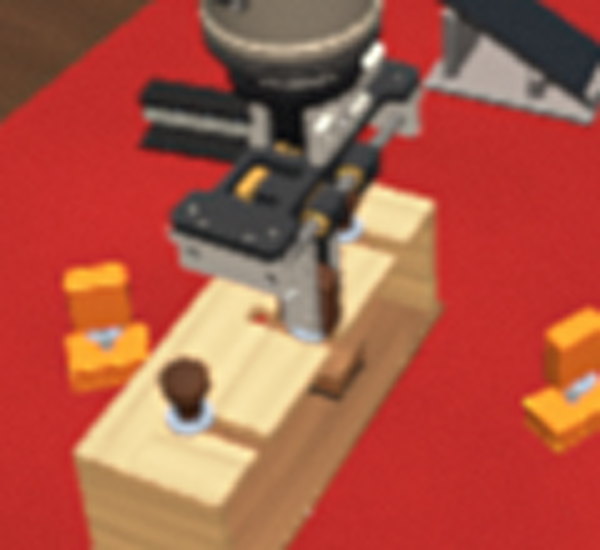

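```bash
python3 - <<'E'
from h import *
np.set_printoptions(precision=2,suppress=True)
q=m2q(tool(np.array([0,0,-1.]),RYv))
P=np.array([572.95,195.01,112.2])
r=env.move_l(P-112*RX,q,v=110,until_force=15); s=env.read_state(); print(r,s['clock'],s['finger_gap'],s['ee_pos'],s['contact_force'])
if not r:
    env.move_l(P-112*RX+[0,0,180],q,v=200); s=env.read_state(); print(s['clock'],s['finger_gap'],s['ee_pos'],s['contact_force'])
for n in("top","side"): cv2.imwrite(f"pics/{n}3.png",imaging.read_camera(n)[:,:,::-1])
for sg in (1,-1): print(sg,env.inverse_kinematics(VIEW+160*LZ,m2q(tool(-LZ,sg*LY))))
E
python3 -c "
import cv2,numpy as np
t=cv2.imread('pics/top3.png');s=cv2.imread('pics/side3.png')
cv2.imwrite('pics/g3.png',np.hstack([cv2.resize(s[130:290,160:320],None,fx=3.5,fy=3.5,interpolation=cv2.INTER_CUBIC)]))"
```

```text
False 9.2167 17.78219838911861 [462.15 184.4  112.35] [ 0.06  0.81 -1.13]
10.2667 17.73034510049164 [461.08 183.99 291.07] [-0.14  0.13 -2.02]
1 [-0.   -0.07  0.48  2.04 -0.4   0.78  2.46]
-1 [ 0.42 -0.04  0.08  2.02 -0.45  0.79 -0.64]
```

View pics/g3.png

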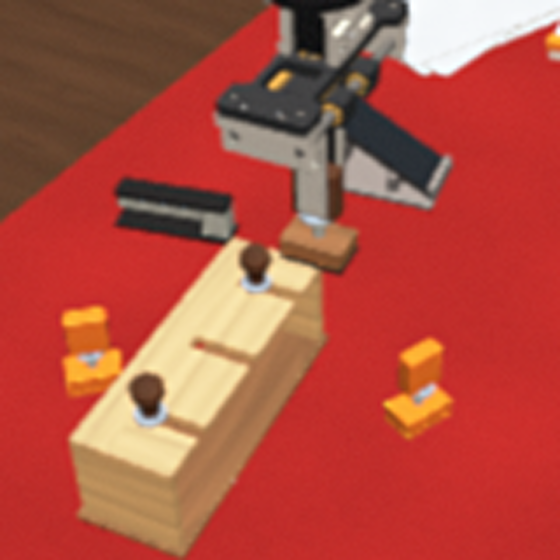

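View pics/top3.png

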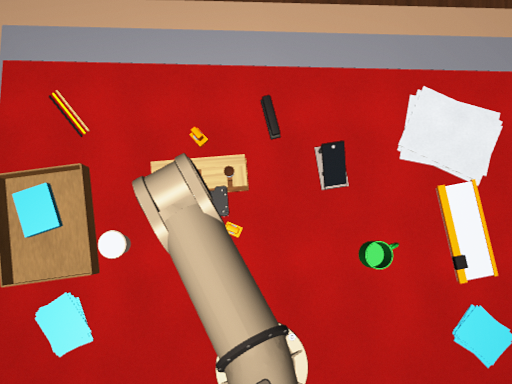

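The stamp is out and held up: the head is in the side crop at ≈(318,243), both knobs are still in place and the middle slot is empty. I'll project where the head's corners should be and compare, to get the offset in the hand.

```bash
cat >> h.py <<'E'
def head_pts(tcp,zs,xs,face=47.):
    # zs: stamp z, xs: stamp x ; corners of head: bottom 4 then top 4
    ys=np.cross(zs,xs); c=tcp-face*zs
    return np.array([c+a*26*xs+b*17*ys+h*zs for h in(0,20) for a,b in((1,1),(1,-1),(-1,-1),(-1,1))])
def overlay(n,src,pts,roi,k,out):
    im=cv2.imread(src); x,y,w,h=roi
    g=cv2.resize(im[y:y+h,x:x+w],None,fx=k,fy=k,interpolation=cv2.INTER_CUBIC)
    for i,u in enumerate(proj(n,pts)):
        c=tuple(int(v) for v in np.round((u-[x,y]+.5)*k)); cv2.circle(g,c,2,(255,255,0) if i<4 else (0,255,0),-1)
    cv2.imwrite(out,g); return g
E
python3 - <<'E'
from h import *
s=env.read_state(); M=q2m(s['ee_rot']); print(s['ee_pos'],M)
p=head_pts(s['ee_pos'],-M[:,0],np.cross(M[:,2],-M[:,0]))
print(proj("side",p))
overlay("side","pics/side3.png",p,(225,175,50,40),14,"pics/o3.png")
E
```

```text
[461.01653882 184.02458812 290.97481027] [[-1.84127237e-03 -9.95391024e-01 -9.58817968e-02]
 [-7.40324749e-04 -9.58805762e-02  9.95392569e-01]
 [-9.99998031e-01  1.90377250e-03 -5.60370354e-04]]
[[240.1257084  203.53631391]
 [245.60874911 196.28106942]
 [262.646328   201.2677481 ]
 [257.48686437 208.77460169]
 [239.87422986 197.90128388]
 [245.43256103 190.68955695]
 [262.6860315  195.64245122]
 [257.45959017 203.10747597]]
```

View pics/o3.png

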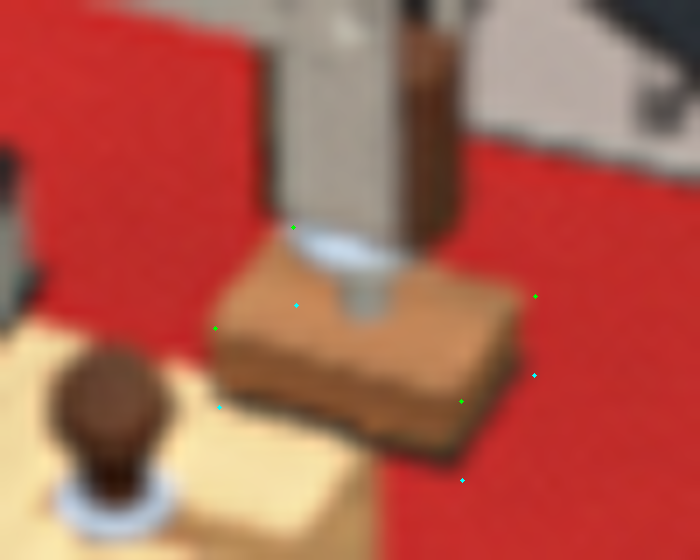

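Run:
```python
from h import *
s=env.read_state(); M=q2m(s['ee_rot']); t=s['ee_pos']
p=np.array([t+b*M[:,2]+a*M[:,1] for b in (9,21.5) for a in (-8,8)])
k=14;print((proj("side",p)-[225,175]+.5)*k)
p=np.vstack([p,p])
overlay("side","pics/side3.png",p,(225,175,50,40),14,"pics/o3b.png")
```

```text
[[314.67273432 218.2368571 ]
 [391.41047913 240.18450919]
 [285.47576673 256.30108001]
 [362.76632412 278.66695476]]
```

View pics/o3b.png

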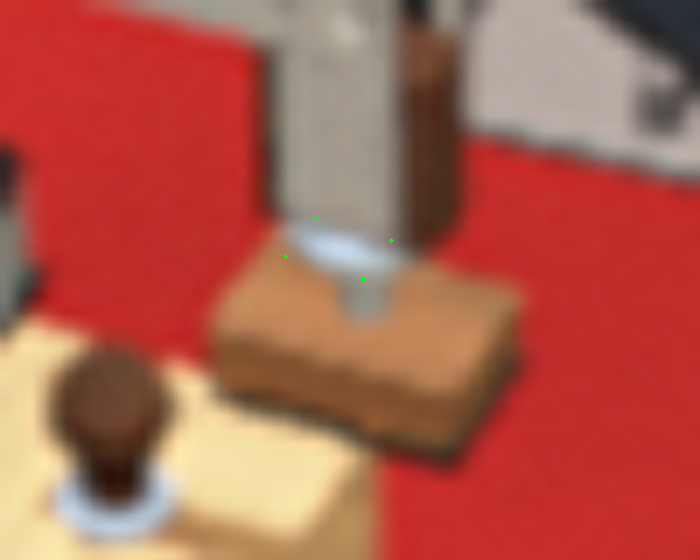

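The projected points sit consistently about 1 px off in the side view, for the fingers as well as the head. That points to camera bias of roughly 2 mm, not slip in the hand. I'm moving to a standoff along the lens axis, then in.

Run:
```python
from h import *
np.set_printoptions(precision=2,suppress=True)
q=m2q(tool(-LZ,-LY))
env.reach(VIEW+(47+90)*LZ,q); s=env.read_state(); print(s['clock'],s['finger_gap'],s['ee_pos'],s['contact_force'],s['joints'])
env.move_l(VIEW+47*LZ,q,v=80); env.pause(0.3); s=env.read_state(); print(s['clock'],s['finger_gap'],s['ee_pos'],VIEW+47*LZ,s['contact_force'],s['joints'])
for n in("top","side"): cv2.imwrite(f"pics/{n}4.png",imaging.read_camera(n)[:,:,::-1])
M=q2m(s['ee_rot']); p=head_pts(s['ee_pos'],-M[:,0],np.cross(M[:,2],-M[:,0]))
p=np.vstack([p,L])
a=overlay("side","pics/side4.png",p,(240,110,60,80),7,"pics/o4s.png")
b=overlay("top","pics/top4.png",p,(300,110,60,80),7,"pics/o4t.png")
cv2.imwrite("pics/o4.png",cv2.resize(np.hstack([a,b]),(800,533)))
```

```text
11.9833 17.482481099819378 [ 540.74 -229.8   306.4 ] [-0.37  1.21 -1.3 ] [ 0.38 -0.01  0.1   2.03 -0.46  0.75 -0.63]
13.5583 17.74496742961989 [ 584.73 -223.12  228.86] [ 584.74 -223.06  228.63] [-0.29  0.44 -1.63] [ 0.36  0.13  0.07  2.07 -0.57  0.58 -0.55]
```

View pics/o4.png

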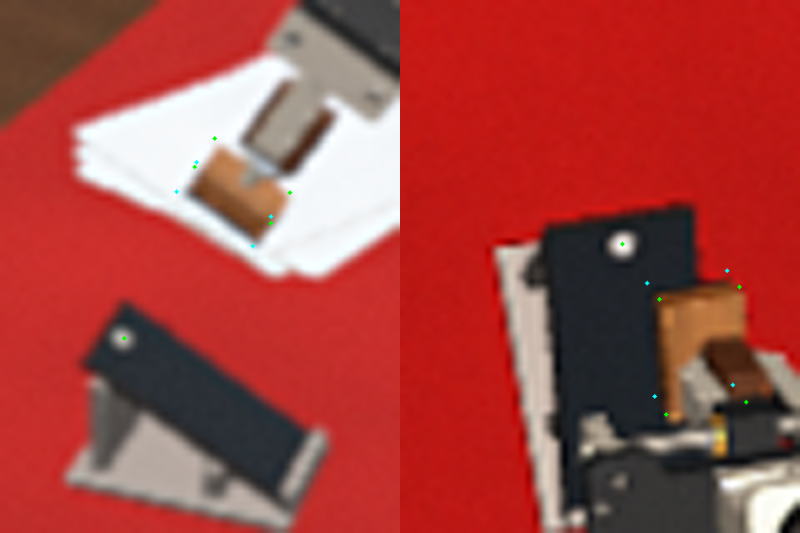

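View pics/side4.png

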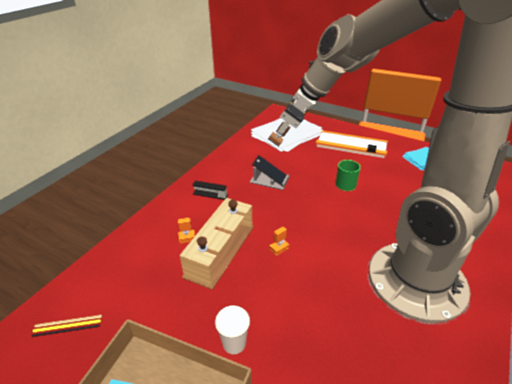

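The side crop shows the head at ≈(240,195), shifted about 10 crop px from the predicted face corners (cyan). The top view hardly shows the head's front side. The stamp may be tilted in the grip, so I'm enlarging both.

Run:
```python
from h import *
s=env.read_state(); M=q2m(s['ee_rot']); p=head_pts(s['ee_pos'],-M[:,0],np.cross(M[:,2],-M[:,0]))
a=overlay("side","pics/side4.png",p,(260,120,32,32),12,"pics/x.png")
b=overlay("top","pics/top4.png",p,(333,145,32,32),12,"pics/x.png")
cv2.imwrite("pics/o5.png",np.hstack([a,b]))
print((proj("side",p)-[260,120]+.5)*12);print((proj("top",p)-[333,145]+.5)*12+[384,0])
```

```text
[[247.51431799 269.38068069]
 [214.51925421 323.34400112]
 [ 77.88206047 224.46699535]
 [113.45382497 172.13642429]
 [280.30435034 227.02820357]
 [247.58027434 280.75812985]
 [109.63567668 180.73116397]
 [144.98567181 128.67228451]]
[[586.0071287  272.02094139]
 [445.52782497 293.92536752]
 [432.47866844  88.78795611]
 [575.13386928  66.78420307]
 [609.26619003 302.70309001]
 [466.92979239 324.93679173]
 [454.03696312 117.48933564]
 [598.6076302   95.152534  ]]
```

View pics/o5.png

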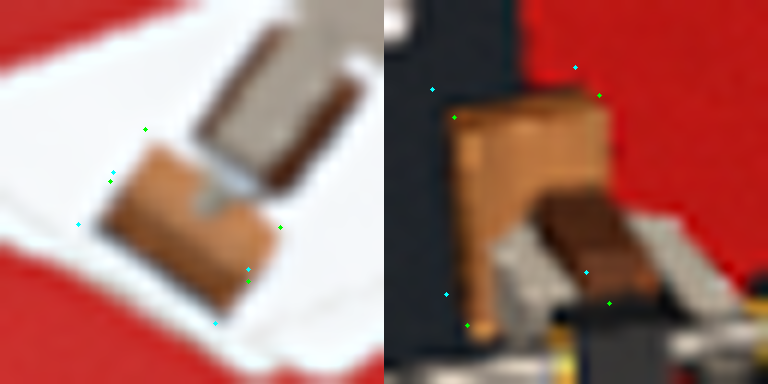

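Run:
```python
from h import *
np.set_printoptions(precision=1,suppress=True)
s=env.read_state(); M=q2m(s['ee_rot']); zs=-M[:,0]; xs=np.cross(M[:,2],zs); ys=np.cross(zs,xs); t=s['ee_pos']
print(xs,ys,zs, "LX",LX)
c=t+17*zs
H=np.array([c+a*19*xs+b*9*ys+h*22*zs for h in(-1,1) for a,b in((1,1),(1,-1),(-1,-1),(-1,1))])
a=overlay("side","pics/side4.png",H,(260,110,32,32),12,"pics/x.png")
b=overlay("top","pics/top4.png",H,(333,145,32,32),12,"pics/x.png")
cv2.imwrite("pics/o6.png",np.hstack([a,b]))
print((proj("side",H)-[260,110]+.5)*12);print((proj("top",H)-[333,145]+.5)*12+[384,0])
```

```text
[-0.9 -0.1 -0.5] [ 0.2 -1.   0. ] [-0.5 -0.1  0.9] LX [0.9 0.1 0.5]
[[291.2 298.4]
 [273.8 326.6]
 [172.4 252.8]
 [190.8 225.3]
 [367.2 199.5]
 [350.2 227.3]
 [246.6 151.6]
 [264.7 124.5]]
[[600.2 314.8]
 [523.5 326.8]
 [514.7 173.3]
 [592.2 161.3]
 [654.3 386.9]
 [575.3 399.3]
 [566.8 241.9]
 [646.7 229.5]]
```

View pics/o6.png

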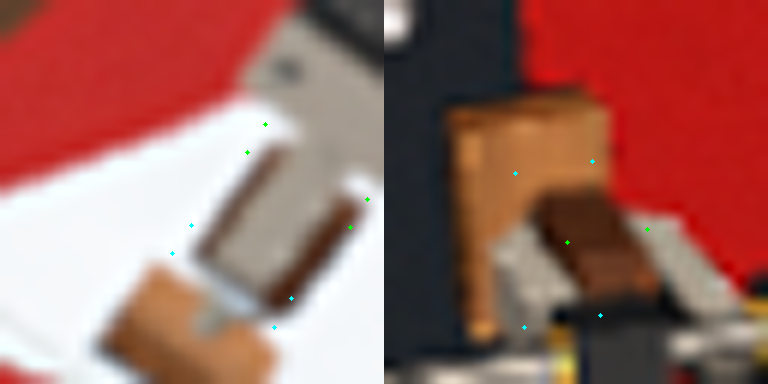

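```bash
cat > edge.py <<'E'
from h import *
def edge(n,im,p0,p1,f,half=2.5,ns=25,trim=.15):
    """subpixel edge near segment p0-p1: on each normal, cubic-sampled profile, half-level crossing (max gradient centroid); robust line"""
    p0,p1=np.array(p0,float),np.array(p1,float); d=p1-p0; l=np.linalg.norm(d); d/=l; nrm=np.array([-d[1],d[0]])
    t=np.linspace(trim*l,(1-trim)*l,ns); o=np.linspace(-half,half,41)
    X=p0+t[:,None,None]*d+o[None,:,None]*nrm
    g=f(im.astype(np.float32))
    v=cv2.remap(g,X[...,0].astype(np.float32),X[...,1].astype(np.float32),cv2.INTER_CUBIC)
    gr=np.gradient(v,axis=1); w=gr**2; off=(w*o).sum(1)/w.sum(1)
    pts=p0+t[:,None]*d+off[:,None]*nrm
    vx,vy,x,y=cv2.fitLine(pts.astype(np.float32),cv2.DIST_HUBER,0,.01,.01).ravel()
    u=np.array([vx,vy]); u=u*np.sign(u@d); return np.array([x,y]),u,np.std((pts-[x,y])@[-u[1],u[0]])
def plane(n,c,u):
    o,r=ray(n,[c,c+20*u]); m=np.cross(r[0],r[1]); return m/np.linalg.norm(m)
E
python3 - <<'E'
from edge import *
np.set_printoptions(precision=3,suppress=True)
T=cv2.imread("pics/top4.png");S=cv2.imread("pics/side4.png")
fs=lambda im:im[:,:,0]  # blue: paper bright, wood dark
fr=lambda im:im[:,:,2]
cs=lambda x,y,y0=120:((x/12)-.5+260,(y/12)-.5+y0)
ct=lambda x,y:((x-384)/12-.5+333,y/12-.5+145)
s=env.read_state(); M=q2m(s['ee_rot']); zs=-M[:,0]; xs=np.cross(M[:,2],zs); ys=np.cross(zs,xs)
R0=dict(
 s_headlong=edge("side",S,cs(100,225),cs(220,315),fs),
 s_headback=edge("side",S,cs(155,148),cs(118,195),fs),
 s_handleL=edge("side",S,cs(197,250,110),cs(270,150,110),fs),
 t_headleft=edge("top",T,ct(452,130),ct(470,330),fr),
 t_headtop=edge("top",T,ct(452,108),ct(520,100),fr),
 t_headright=edge("top",T,ct(610,110),ct(612,190),lambda im:im[:,:,1]),
 t_handL=edge("top",T,ct(535,200),ct(575,255),fr,half=1.5),
)
pl={}
for k,(c,u,e) in R0.items():
    n="side" if k[0]=="s" else "top"; pl[k]=plane(n,c,u); print(k,c,u,"resid",e, "dot xs,ys,zs (deg)",np.degrees(np.arcsin([pl[k]@xs,pl[k]@ys,pl[k]@zs])))
def dirn(a,b,ref):
    d=np.cross(pl[a],pl[b]); d/=np.linalg.norm(d); return d*np.sign(d@ref)
for a,b,ref in(("s_headlong","t_headleft",xs),("s_headlong","t_headright",xs),("s_handleL","t_handL",zs),("s_headback","t_headtop",ys)):
    d=dirn(a,b,ref); print(a,b,d,"in stamp frame",d@xs,d@ys,d@zs)
E
```

```text
s_headlong [273.23  142.747] [0.799 0.602] resid 0.043578055952367974 dot xs,ys,zs (deg) [ -1.079 -35.175 -54.803]
s_headback [270.767 133.632] [-0.615  0.789] resid 0.023554649557222404 dot xs,ys,zs (deg) [-87.25    2.292   1.519]
s_handleL [278.533 126.49 ] [ 0.581 -0.814] resid 0.050746325257563 dot xs,ys,zs (deg) [88.623 -1.176  0.716]
t_headleft [339.178 163.447] [0.136 0.991] resid 0.11577692570027494 dot xs,ys,zs (deg) [  3.888 -77.803 -11.543]
t_headtop [341.64  153.766] [ 0.997 -0.082] resid 0.10454456095909424 dot xs,ys,zs (deg) [68.887 -4.02  20.691]
t_headright [351.353 156.885] [-0.01  1.  ] resid 0.016276486920219435 dot xs,ys,zs (deg) [ -3.179 -73.739 -15.93 ]
t_handL [345.921 164.082] [0.621 0.784] resid 0.16425515452944178 dot xs,ys,zs (deg) [ 31.768 -58.224   0.632]
s_headlong t_headleft [-0.791 -0.225 -0.569] in stamp frame 0.9927932613943103 0.08596920344647738 -0.08349153363561215
s_headlong t_headright [-0.873 -0.087 -0.48 ] in stamp frame 0.9977094414490526 -0.06394171394417789 0.022075499117813337
s_handleL t_handL [-0.481 -0.089  0.872] in stamp frame -0.012386870800181454 0.005293124136297402 0.9999092700183639
s_headback t_headtop [ 0.093 -0.994  0.054] in stamp frame 0.042138740608770035 0.9953818851854561 0.08625096628185973
```

Edge directions agree with the commanded attitude: the handle axis is within 0.7° and the long edge within about 1° on the clean edges. So the stamp isn't tilted. Next I'll solve for the translation offset from the same edges, using the lens as reference in each view.

```bash
cat > off.py <<'E'
from edge import *
import sys
np.set_printoptions(precision=2,suppress=True)
T=cv2.imread("pics/top4.png");S=cv2.imread("pics/side4.png")
B=lambda im:im[:,:,0]; Rr=lambda im:im[:,:,2]; G=lambda im:im[:,:,1]
cs=lambda x,y,y0=120:((x/12)-.5+260,(y/12)-.5+y0)
ct=lambda x,y:((x-384)/12-.5+333,y/12-.5+145)
s=env.read_state(); M=q2m(s['ee_rot']); zs=-M[:,0]; xs=np.cross(M[:,2],zs); ys=np.cross(zs,xs); t=s['ee_pos']
h=head_pts(t,zs,xs); c=t+17*zs
H=np.array([c+a*19*xs+b*9*ys+k*22*zs for k in(-1,1) for a,b in((1,1),(1,-1),(-1,-1),(-1,1))])
E=[("side",edge("side",S,cs(100,225),cs(220,315),B),(h[1]+h[2])/2),
("side",edge("side",S,cs(155,148),cs(118,195),B),(h[6]+h[7])/2),
("side",edge("side",S,cs(197,250,110),cs(270,150,110),B),(H[2]+H[6]+H[3]+H[7])/4),
("side",edge("side",S,cs(285,305,110),cs(362,205,110),B),(H[1]+H[5])/2),
("top",edge("top",T,ct(452,130),ct(470,330),Rr),(h[1]+h[2])/2),
("top",edge("top",T,ct(452,108),ct(520,100),Rr),(h[2]+h[3])/2),
("top",edge("top",T,ct(610,110),ct(612,190),G),(h[4]+h[7])/2),
("top",edge("top",T,ct(535,200),ct(575,255),Rr,half=1.5),(H[2]+H[6])/2)]
A=[];b=[]
for n,(p,u,e),q in E:
    m=plane(n,p,u); o=ray(n,[p])[0]; A.append(m); b.append(-(q-o)@m)
A=np.array(A);b=np.array(b)
B3=np.c_[xs,ys,zs]
print("gaps mm",b); print("normals in stamp axes\n",A@B3)
for sel,nm in((slice(None),"all"),(slice(0,4),"side"),(slice(4,8),"top")):
    x,r,k,sv=np.linalg.lstsq(A[sel]@B3,b[sel],rcond=.15); print(nm,"offset stamp axes",x,"res",A[sel]@B3@x-b[sel],sv)
E
python3 off.py
```

```text
gaps mm [-2.18 -4.73  5.07 -0.54 -4.65  7.56 -1.31  3.01]
normals in stamp axes
 [[-0.02 -0.58 -0.82]
 [-1.    0.04  0.03]
 [ 1.   -0.02  0.01]
 [ 1.   -0.06 -0.  ]
 [ 0.07 -0.98 -0.2 ]
 [ 0.93 -0.07  0.35]
 [-0.06 -0.96 -0.27]
 [ 0.53 -0.85  0.01]]
all offset stamp axes [4.11 0.99 3.79] res [-1.57  0.76 -0.93  4.57  3.2  -2.46 -0.91 -1.65] [2.1  1.76 0.7 ]
side offset stamp axes [3.15 1.18 1.83] res [-0.05  1.68 -1.92  3.6 ] [1.73 1.   0.02]
top offset stamp axes [7.16 1.94 3.36] res [ 2.57  0.16 -1.87 -0.85] [1.68 1.09 0.02]
```

```bash
python3 - <<'E'
s=open('edge.py').read()
s=s.replace("def edge(n,im,p0,p1,f,half=2.5,ns=25,trim=.15):","""def edge(n,im,p0,p1,f,half=1.3,ns=25,trim=.15):
    for i in range(6):
        c,u,e=edge1(n,im,p0,p1,f,half,ns,trim)
        p0=c+u*(u@(np.array(p0)-c)); p1=c+u*(u@(np.array(p1)-c))
    return c,u,e
def edge1(n,im,p0,p1,f,half,ns,trim):""")
open('edge.py','w').write(s)
s=open('off.py').read()
s+="""
k=12
for n,im,roi,out in(("side",S,(260,110,32,42),"a"),("top",T,(333,145,32,42),"b")):
    x,y,w,hh=roi; g=cv2.resize(im[y:y+hh,x:x+w],None,fx=k,fy=k,interpolation=cv2.INTER_NEAREST)
    for nn,(p,u,e),q in E:
        if nn==n:
            f=lambda v:tuple(int(z) for z in (v-[x,y]+.5)*k)
            cv2.line(g,f(p-5*u),f(p+5*u),(255,255,0),1); print(nn,"resid px",round(float(e),3))
    globals()[out]=g
cv2.imwrite(sys.argv[1] if len(sys.argv)>1 else "pics/e4.png",np.hstack([a,b_] if 0 else [a,globals()['b']]))
"""
open('off.py','w').write(s)
E
python3 off.py
```

```text
gaps mm [-2.36 -4.69  4.19  1.33 -4.71  7.31 -1.26  4.16]
normals in stamp axes
 [[-0.   -0.58 -0.82]
 [-1.    0.04  0.02]
 [ 1.   -0.02  0.02]
 [ 1.   -0.06  0.  ]
 [ 0.04 -0.98 -0.21]
 [ 0.93 -0.18  0.32]
 [-0.06 -0.96 -0.28]
 [ 0.44 -0.9  -0.04]]
all offset stamp axes [4.31 0.15 4.54] res [-1.44  0.49  0.19  2.98  3.8  -1.86 -0.39 -2.58] [2.09 1.77 0.7 ]
side offset stamp axes [3.46 1.28 2.  ] res [-0.02  1.33 -0.73  2.05] [1.73 1.   0.02]
top offset stamp axes [7.71 1.26 3.41] res [ 3.1   0.72 -1.35 -2.06] [1.71 1.04 0.02]
side resid px 0.033
side resid px 0.024
side resid px 0.047
side resid px 0.045
top resid px 0.076
top resid px 0.014
top resid px 0.009
top resid px 0.064
```

View pics/e4.png

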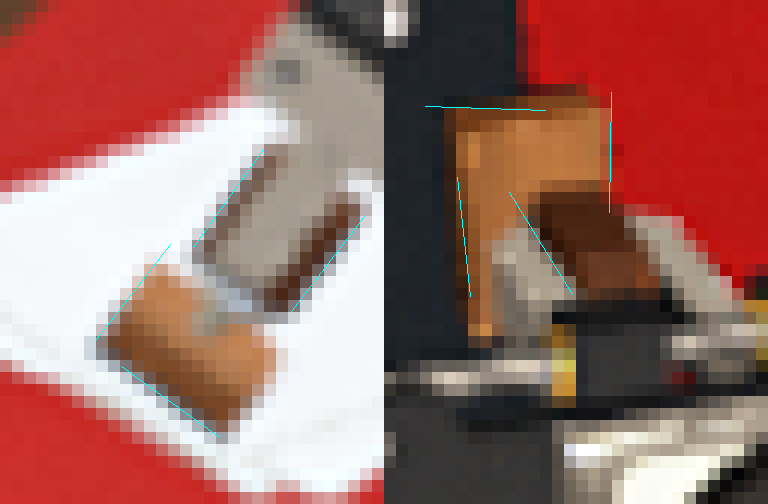

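Measured against the lens in the same pictures, the outline corners sit about 3 mm low along the phone's length, about 2.8 mm toward −y, and 1 mm too far out. In the side crop (e4) the head's left tip is at x≈95 against 78 predicted, and its right corner is at 280 against 280. In the top crop both sides sit +13 px and the ends about +16 px, at 12x. Two of my fitted edges were unreliable: one caught an inner shading line and another a wrong slope, so I'm using the outline corners instead. I'm applying that correction.

Run:
```python
from h import *
np.set_printoptions(precision=2,suppress=True)
q=m2q(tool(-LZ,-LY))
tgt=VIEW+47*LZ+3*LX+2.8*LY-1*LZ
env.move_l(tgt,q,v=20); env.pause(0.4); s=env.read_state(); print(s['clock'],s['finger_gap'],s['ee_pos'],tgt,s['contact_force'],abs(s['qvel']).max())
for n in("top","side"): cv2.imwrite(f"pics/{n}5.png",imaging.read_camera(n)[:,:,::-1])
# predicted head points if the face centre sits exactly at the view point, as each camera sees it (own lens fix at z=84)
ims=[]
for n,l,roi in(("side",np.array([667.55,-207.94,84]),(258,118,32,48)),("top",np.array([666.48,-209.12,84]),(330,142,32,48))):
    f=l+120*LZ
    p=head_pts(f+47*LZ,LZ,LX); p=np.vstack([p,f])
    ims.append(overlay(n,f"pics/{n}5.png",p,roi,12,"pics/x.png"))
cv2.imwrite("pics/o7.png",np.hstack(ims))
for n in("top","side"):
    a=cv2.imread(f"pics/{n}0.png").astype(int);b=cv2.imread(f"pics/{n}5.png").astype(int)
    d=(abs(a-b).max(2)>40).astype(np.uint8); cv2.imwrite(f"pics/d{n}.png",d*255)
    c,_=cv2.findContours(d,0,2); print(n,[cv2.boundingRect(k) for k in c if cv2.contourArea(k)>6])
```

```text
14.4167 17.997571791331683 [ 587.27 -219.79  229.23] [ 587.31 -219.77  229.26] [-0.14 -0.74 -1.4 ] 0.001493063358154424
top [(506, 380, 6, 4), (223, 353, 96, 31), (486, 320, 26, 34), (194, 165, 9, 15), (323, 151, 111, 233)]
side [(412, 239, 6, 7), (210, 214, 15, 18), (395, 199, 11, 43), (486, 163, 5, 10), (406, 142, 60, 118), (488, 133, 8, 29), (503, 121, 8, 23), (433, 9, 3, 8), (437, 2, 3, 15), (480, 0, 32, 93), (443, 0, 5, 6), (266, 0, 246, 263)]
```

View pics/o7.png

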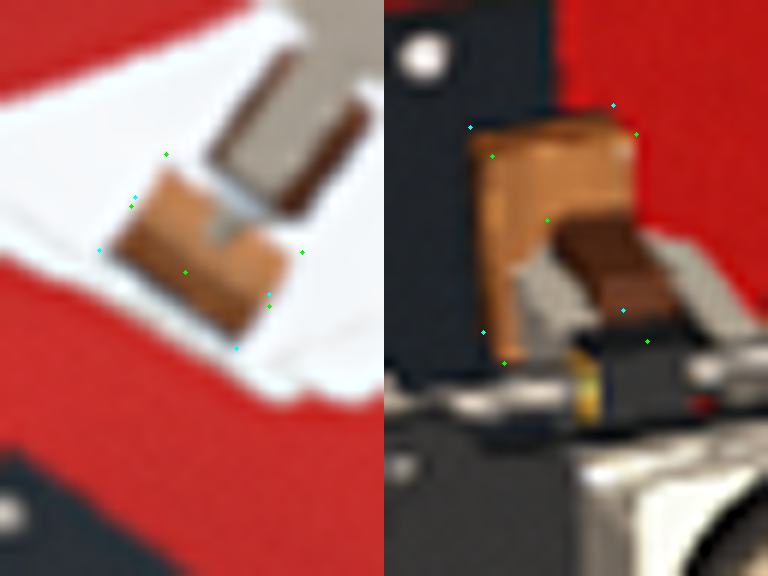

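View pics/top5.png

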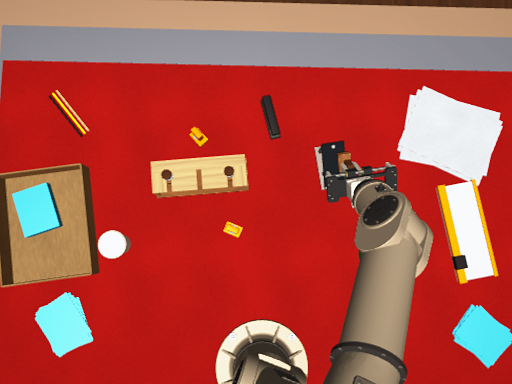

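With the correction applied, the head's outline is centred on the predicted corners in both crops, to within about 1 px of the original picture. Only the bar handle's old spot in the rack, at (194–203,165–180) in the top view, and the arm differ from the first pictures. I'm handing in.

Run:
```python
from h import *
s=env.read_state(); print(s['clock'],s['finger_gap'],abs(s['qvel']).max(),s['contact_force'])
print(workorder.finish_job())
```

```text
14.5167 17.799898751092414 0.0014691857757975465 [-0.35118383 -0.37697483 -1.73253691]
the job is handed in; nothing more can be done
None
```

I drew the bar-handled stamp (middle slot) out through the front of the rack and am holding it with its printing face 12 cm in front of the phone's lens. I handed the job in at 14.5 s, with no verdict reported.

**Last checks:**
- **Position:** after a small correction of about 3 mm along the phone, 2.8 mm across it and 1 mm towards the lens, the head lines up with the predicted outline to about 1 px in both views (2–4 mm).
- **Attitude:** before that correction, a pure shift that kept the same attitude, the clean edges were within about 1° of the wanted attitude.
- **Stillness and grip:** the arm was still, the finger gap was steady at about 18 mm, and the force on the tool was under 2 N.
- **Everything else:** comparing first and last pictures shows no change at the stapler, coffee cup, rack, both round stamps, orange look-alikes and the visible part of the phone. The mug is unchanged in the last top picture by eye; it lay inside the area altered by the arm, so the comparison does not cover it.

**What disagreed:**
- **Cameras:** the two cameras and the robot's own readings differ by about 2–3 mm, so I set the final position relative to the lens as seen in each picture.
- **Edge fits:** some of the automatic fits on the stamp gave inconsistent offsets, so I used the visible outline corners instead.
- **Remaining uncertainty:** the face is probably within 2–3 mm of the wanted point.

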